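Turn the desk carousel to bring the solder reel to the front

TASK

Turn the rotating organizer on the desk, gently pushing its rim or the pegs on the rim with the fingers, until the reel of solder stands at the front, centred behind the tongue that sticks out of the foot. Only push: do not pinch a peg, and do not touch or lift the reel or the other things standing on the turntable, which must all stay standing where they are on it. Leave the bin and the phone on the desk alone, and finish with the turntable at rest.

Things in the scene. Friction and masses are not known exactly. Their poses are not given: they have to be found in the camera images.
- foot: fixed black foot of the rotating organizer, under the turntable; from it one flat tongue, 50 mm wide and 8 mm high, comes out below the turntable's edge, its round end 240 mm from the axis. Origin on the turning axis at desk level. The tongue points along the foot's -x, roughly to the robot: the organizer's front. The foot's yaw is up to 0.6 rad either way
- carousel: plywood turntable, 310 mm diameter, top 30 mm above the desk, six pegs upright on its rim; origin on the axis at its underside (12 mm high), z up. It turns without end either way about the vertical, with light friction (0.15 N m, 1 to 2 N at the rim), no spring; after a slow push it stops within a few degrees. A boss of 32 mm diameter in its middle is 60 mm above the desk at the top
- hub (a point): centre of the turntable's top, 30 mm above the desk
- spool: reel of solder wire standing upright on the turntable: two 60 mm plastic flanges with a 42 mm metal winding between them, 50 mm high; the only thing with flanges. Origin at the centre of its underside, about 80 mm from the turntable's axis. Loose; carried round by friction
- bottle: white plastic bottle, 46 mm diameter, 75 mm high, the tallest thing on the turntable; loose, origin at the centre of its underside, about 80 mm from the axis
- jar: glass screw jar with grey lid, 58 mm diameter, 45 mm high; loose on the turntable, origin at the centre of its underside, about 80 mm from the axis
- bin: open blue parts bin 130 x 100 x 60 mm, loose on the desk to the right of the turntable; origin at the centre of its underside
- phone: black mobile phone with keys, 112 x 50 x 16 mm, lying loose on the desk to the left of the turntable; origin at the centre of its underside
- peg0 (a point): centre of the top of one of the six upright aluminium pegs on the rim (14 mm diameter, 35 mm high, top 65 mm above the desk, 145 mm from the axis, 60 degrees apart; this one at 30 degrees in the turntable's frame)
- peg1 (a point): centre of the top of one of the six upright aluminium pegs on the rim (14 mm diameter, 35 mm high, top 65 mm above the desk, 145 mm from the axis, 60 degrees apart; this one at 90 degrees in the turntable's frame)
- peg2 (a point): centre of the top of one of the six upright aluminium pegs on the rim (14 mm diameter, 35 mm high, top 65 mm above the desk, 145 mm from the axis, 60 degrees apart; this one at 150 degrees in the turntable's frame)
- peg3 (a point): centre of the top of one of the six upright aluminium pegs on the rim (14 mm diameter, 35 mm high, top 65 mm above the desk, 145 mm from the axis, 60 degrees apart; this one at 210 degrees in the turntable's frame)
- peg4 (a point): centre of the top of one of the six upright aluminium pegs on the rim (14 mm diameter, 35 mm high, top 65 mm above the desk, 145 mm from the axis, 60 degrees apart; this one at 270 degrees in the turntable's frame)
- peg5 (a point): centre of the top of one of the six upright aluminium pegs on the rim (14 mm diameter, 35 mm high, top 65 mm above the desk, 145 mm from the axis, 60 degrees apart; this one at 330 degrees in the turntable's frame)
There are look-alikes about, which are no part of the job. What is shaped like the jar but green is not meant.

How it is judged:
By the outcome, as a careful person would: the job done as asked, in the order asked, and still so for the second after the job is handed in, with the robot touching nothing.
It also fails if it takes over 48 s, if anything falls off the work surface, if the arm or the gripper's body presses on something with over 40 N, if the wrist force passes 120 N, or if a joint passes its speed limit or range.

ROBOT

A 6-joint arm with a two-finger parallel gripper is mounted at the origin on the work surface. World frame = base frame: x ahead of the robot, y to its left, z up, the work surface at z = 0. Lengths are in m, angles in rad, forces in N, time in s.
With the tool pointing down it reaches from about 0.325 to 0.775 m from the base axis. Payload 5.5 kg.
Tool frame: the origin (TCP) lies on the front face of the gripper's body, between the roots of the fingers; the fingertips stand 80 mm ahead of it and the grasp point (between the pads) lies 61 mm ahead of it; z points along the fingers, y is the line along which they close (so a half turn about z gives the same grasp; the last joint's range is limited). The gripper opens to 88 mm and grips with 3 to 60 N. Pads are 20 mm wide; open, the fingers measure 115 mm over their backs; the gripper's body (75 mm by 178 mm) begins 61 mm behind the grasp point.
Start: joints at [-1.313, 0.091, 1.231, -0, 1.82, -0.057], TCP at [0.186, -0.571, 0.303] pointing down, gripper open.
Joint ranges: [-2.87, 2.87], [-0.86, 2.18], [0.17, 2.46], [-1.51, 4.65], [0.06, 2.69], [-2.65, 2.65]. Speed limits (rad/s): [2.57, 2.57, 3.01, 3.14, 3.14, 3.14].

INTERFACE

Orientations are given as a rotation vector (axis times angle).
In Python, from bench import ctrl, read_camera, workorder gives the robot as it stands.
- The arm moves only by the tool send_rows, never from a script. Its argument "deltas" is a list of rows, each an object of numbers: "dx", "dy", "dz": the shift along the tool's x, y, z in units of 0.1 m (1.0 is 0.1 m); "wx", "wy", "wz": the turn, a rotation vector about the tool's x, y, z in units of 30 degrees (1.0 is 30 degrees); "jaw": the gripper command: -1 is shut, 1 is fully open, values between are in proportion. A call has 1 to 20 rows; each row is the pose to reach, as a shift and turn from the pose commanded when the call began, along the tool's axes at that moment; what a row does not reach only later rows make up. A row lasts 1/8 s, in which the tool goes at most 62.5 mm and 10.7 degrees, less where a joint would pass 70% of its speed; a pose out of reach is approached as far as the arm can. A call with a number of a shift or a turn outside -1 to 1 is refused whole. A call with a gripper value outside its range is refused whole. The fingers move at their own pace and stop on an object; "grip_force" is the grip in N (left out, the last holds). Time passes only in rows, so rows that repeat a pose let the fingers close. It gives the time, the measured TCP pose, the force, the opening and the grip force at its end, in the units of the state.
- ctrl.get_obs(): the state, without advancing time (a new reading comes with each control period).
- read_camera(name): name is "scene" or "top" or "wrist"; returns a dict with "frame" (420x560x3 uint8, red, green, blue), "fovy" (degrees; the focal length in pixels is half the picture's height over the tangent of half this angle, whatever the lens; pixels are square), "cx", "cy" (the principal point, pixels), "k1" (the pictures are not rectified: a ray, as slopes to the right and down, at radius r is drawn at 1 + k1 r^2 times it, then the intrinsics apply), "R" (3x3) and "t" (3): a world point X has camera coordinates R X + t. Camera axes: x right, y down, z forward; pixel columns grow to the right and rows downward; lengths in m; the calibration is good to about 2 mm. A picture is of the moment at which its call begins. There is no depth.
- workorder.finish_job(): hands the job in; it is judged then, once.
The state is a dict: "clock": time; "qpos": joint angles; "dq": joint speeds; "joint_torque": joint torques, N m; "ee_pos": TCP position; "tool_rot": TCP orientation; "ft_force": force on the tool from outside, world axes, zero at the start; "ft_torque": the same for the moment, N m; "grip_width": finger opening in m; "gripper_force": force on a finger pad.
Only numpy, scipy, OpenCV 4.12 (cv2) and the standard library are available. Lean on these libraries where they do the work, as an engineer would, in place of code of your own. Each camera call takes 0.05 s, during which the arm holds its last target. There are 200 camera calls.

## Working session

There is one attempt and no reset: what is moved stays moved. The work goes in short steps, Python scripts to look and compute and a tool call to move; the robot and the scene stay as the last step left them, time stands still between calls to the robot, and variables do not carry over. Pictures are saved under pics/ and viewed, at most 10 in all, crops included, and the job is handed in when it is done.

Besides the shell and the picture viewer there is one more tool, called after "Emit:" as name([rows], argument=value, ...), one row to a line, values as JSON. send_rows: Moves the arm, as the interface text tells. Its arguments: {"type":"object","properties":{"deltas":{"type":"array"},"grip_force":{"type":"number"}},"required":["deltas"]}

```bash
mkdir -p pics; cat > h.py <<'E'
import numpy as np, cv2
from bench import ctrl, read_camera, workorder
def cam(n,save=None):
    c=read_camera(n)
    if save: cv2.imwrite('pics/'+save,c['frame'][:,:,::-1])
    return c
def f(c): return c['frame'].shape[0]/2/np.tan(np.radians(c['fovy'])/2)
def proj(c,X):
    p=np.atleast_2d(X)@np.array(c['R']).T+np.array(c['t']); s=p[:,:2]/p[:,2:]
    s=s*(1+c['k1']*(s**2).sum(1,keepdims=True)); return s*f(c)+[c['cx'],c['cy']]
def back(c,uv,z):
    d=(np.array(uv,float)-[c['cx'],c['cy']])/f(c); s=d.copy()
    for _ in range(20): s=d/(1+c['k1']*(s@s))
    R=np.array(c['R']);o=-R.T@np.array(c['t']); r=R.T@np.r_[s,1]
    return o+r*(z-o[2])/r[2]
E
python3 - <<'E'
from h import *
a=cam('top','top1.png');b=cam('scene','scene1.png')
for c in(a,b): print(c['fovy'],c['k1'],-np.array(c['R']).T@c['t'])
o=ctrl.get_obs();print(o['clock'],o['ee_pos'],o['tool_rot'],o['grip_width'])
E
```

```text
45.26471089236007 -0.06253488820313306 [ 0.53399804 -0.01232779  1.76083373]
51.16188315217592 -0.10021087140698427 [1.35530414 0.50749765 0.91831972]
0.1 [ 0.18573344 -0.57039586  0.30162641] [-3.10103289e+00 -4.92135367e-01  2.46889819e-04] 0.0876125624028651
```

View pics/top1.png

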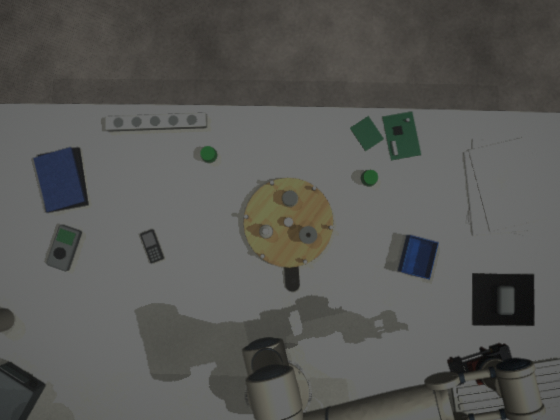

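View pics/scene1.png

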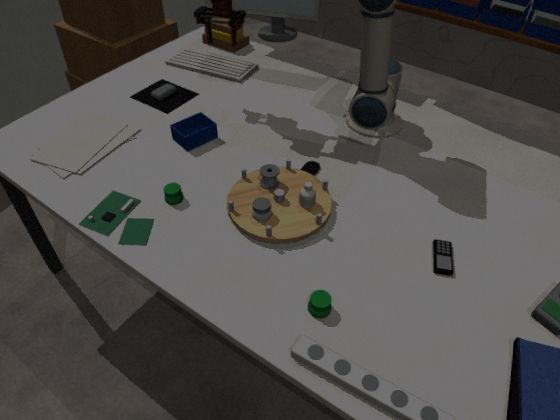

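The top view has the turntable at about (289,222) and the tongue end at (291,288). What could be taken for the reel: the grey round thing at (308,235), the grey one at (289,198), the white one at (266,231), and the green jars at (208,154) and (369,178), which are off the table. In the scene view the flanged thing is at (269,175), the lidded jar at (262,208) and the bottle at (308,195). I'll check the choice in a close crop.

```bash
python3 - <<'E'
from h import *
a=cv2.imread('pics/top1.png')[165:300,225:355]; b=cv2.imread('pics/scene1.png')[145:245,215:345]
a=cv2.resize(a,None,fx=4,fy=4,interpolation=2); b=cv2.resize(b,(390,300),interpolation=2)
w=np.zeros((540,800,3),np.uint8); w[:,:410]=cv2.resize(a,(410,540))[:,:410] if 0 else a[:540,:410]
w=np.zeros((540,800,3),np.uint8); a=cv2.resize(a,(400,415)); w[:415,:400]=a; w[:300,405:795]=b
cv2.imwrite('pics/crop1.png',cv2.convertScaleAbs(w,alpha=1.6))
c=read_camera('top')
# hub boss fit, tongue etc.
print(back(c,(289,222),.06),back(c,(291,289),.008))
for p,z in(((308,235),.08),((266,231),.105),((289,198),.075)): print(back(c,p,z))
hsv=cv2.cvtColor(c['frame'],cv2.COLOR_RGB2HSV)
m=((hsv[...,0]>8)&(hsv[...,0]<28)&(hsv[...,1]>80)&(hsv[...,2]>60)).astype(np.uint8); m[:150]=0;m[300:]=0;m[:,:225]=0;m[:,355:]=0
cn=max(cv2.findContours(m,0,1)[0],key=cv2.contourArea); h=cv2.convexHull(cn)
print(cv2.fitEllipse(h)); e=cv2.fitEllipse(h); print(back(c,e[0],.03),e[1][0]/f(c)*1.73)
E
```

```text
[ 0.58427406 -0.02848604  0.06      ] [ 0.35458412 -0.04007467  0.008     ]
[ 0.54159921 -0.09231565  0.08      ]
[0.5519592  0.04691971 0.105     ]
[ 0.66434623 -0.02690569  0.075     ]
((288.01434326171875, 222.281005859375), (88.1435317993164, 88.61040496826172), 115.1931381225586)
[ 0.58413202 -0.02540387  0.03      ] 0.3027419673846336
```

View pics/crop1.png

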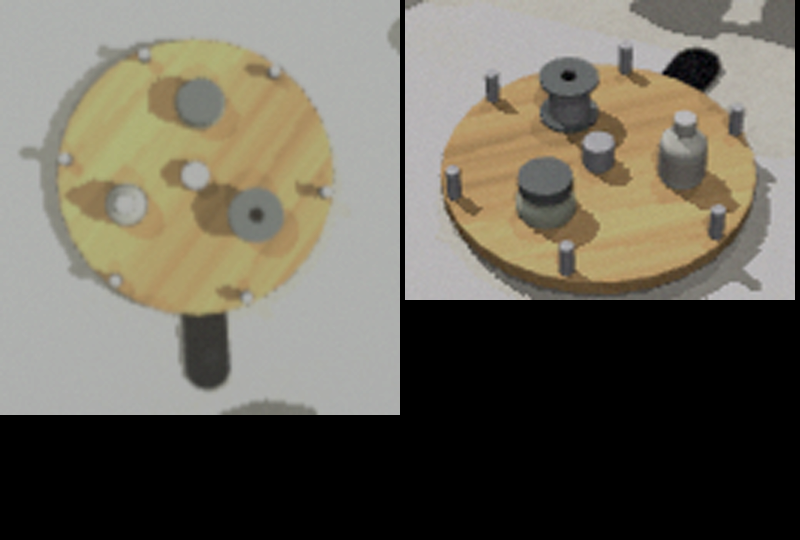

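The crop shows the reel: flanges and a dark hole, at crop (256,215), which is top pixel (308,235). The thing at crop (200,103) is the lidded jar and the one at (127,205) is the bottle. Next I'll work out the angles and the approach.

```bash
cat >> h.py <<'E'
from scipy.spatial.transform import Rotation as Ro
def row(P,Rt,o=None):
    o=o or ctrl.get_obs(); R0=Ro.from_rotvec(o['tool_rot'])
    return np.r_[R0.inv().apply(np.array(P)-o['ee_pos'])*10,(R0.inv()*Rt).as_rotvec()/np.radians(30)]
def ori(deg): # tool x at world angle deg, z down
    a=np.radians(deg); x=np.array([np.cos(a),np.sin(a),0]); z=np.array([0,0,-1.]); return Ro.from_matrix(np.c_[x,np.cross(z,x),z])
E
python3 - <<'E'
from h import *
c=read_camera('top'); H=np.array([.584,-.0265])
full=lambda p:(p[0]*130/400+225,p[1]*135/415+165)
def pol(p,z): d=back(c,full(p),z)[:2]-H; return round(np.hypot(*d),4),round(np.degrees(np.arctan2(d[1],d[0])),1)
for p in((145,54),(275,71),(328,191),(247,297),(116,281),(66,159)): print('peg',pol(p,.065))
print('spool',pol((256,215),.08),'tip',pol((207,389),.008),'boss',back(c,full((195,175)),.06))
# tongue by dark mask
g=c['frame'].max(2).astype(int); m=np.zeros(g.shape,np.uint8); m[262:300,275:310]=g[262:300,275:310]<60
ys,xs=np.nonzero(m); W=np.array([back(c,(x,y),.008)[:2] for x,y in zip(xs,ys)])
print(len(W),np.ptp(W,0),'centroid',W.mean(0),np.degrees(np.arctan2(*(W.mean(0)-H)[::-1])))
for r0 in np.arange(.34,.44,.02):
    k=W[abs(W[:,0]-r0)<.01]; print(round(r0,2),len(k), k[:,1].min().round(4) if len(k) else '',k[:,1].max().round(4) if len(k) else '')
E
```

```text
peg (np.float64(0.1444), np.float64(23.5))
peg (np.float64(0.1444), np.float64(-36.4))
peg (np.float64(0.1462), np.float64(-95.7))
peg (np.float64(0.1441), np.float64(-155.9))
peg (np.float64(0.1441), np.float64(144.3))
peg (np.float64(0.1426), np.float64(83.9))
spool (np.float64(0.0787), np.float64(-122.4)) tip (np.float64(0.2387), np.float64(-175.6)) boss [ 0.58447817 -0.02637271  0.06      ]
317 [0.07962769 0.05283174] centroid [ 0.39202009 -0.04114156] -175.63871584289674
0.34 0  
0.36 67 -0.0641 -0.0191
0.38 85 -0.0674 -0.0187
0.4 84 -0.0636 -0.0149
0.42 75 -0.0633 -0.0146
```

The geometry agrees with the given sizes: pegs at r≈145 mm, reel at r≈79 mm, tongue tip at 239 mm. The reel is at −122.4° and the tongue at −175.6°, so the turntable must turn 53.2° clockwise. I'll push the peg at −155.9° with shut fingers. First I go above it.

Emit:
send_rows([
  {"dx":0.67,"dy":-0.58,"dz":0,"wx":0,"wy":0,"wz":-0.53,"jaw":-1},
  {"dx":0.67,"dy":-0.58,"dz":0,"wx":0,"wy":0,"wz":-0.53,"jaw":-1},
  {"dx":0.67,"dy":-0.58,"dz":0,"wx":0,"wy":0,"wz":-0.53,"jaw":-1},
], grip_force=10)

```text
clock: 0.57
ee_pos: [0.2324, -0.4936, 0.3031]
tool_rot: [3.003, 0.92, 0.0]
ft_force: [0.5, 0.1, 0.1]
grip_width: 0.0613
gripper_force: 0.0
```

Emit:
send_rows([
  {"dx":0.81,"dy":-0.38,"dz":0,"wx":0,"wy":0,"wz":-0.53,"jaw":-1},
  {"dx":0.81,"dy":-0.38,"dz":0,"wx":0,"wy":0,"wz":-0.53,"jaw":-1},
  {"dx":0.81,"dy":-0.38,"dz":0,"wx":0,"wy":0,"wz":-0.53,"jaw":-1},
])

```text
clock: 0.95
ee_pos: [0.2779, -0.4177, 0.3029]
tool_rot: [2.848, 1.323, -0.0]
ft_force: [-1.0, -0.0, -0.8]
grip_width: 0.0308
gripper_force: 0.0
```

Emit:
send_rows([
  {"dx":0.88,"dy":-0.14,"dz":0,"wx":0,"wy":0,"wz":-0.53,"jaw":-1},
  {"dx":0.88,"dy":-0.14,"dz":0,"wx":0,"wy":0,"wz":-0.53,"jaw":-1},
  {"dx":0.88,"dy":-0.14,"dz":0,"wx":0,"wy":0,"wz":-0.53,"jaw":-1},
])

```text
clock: 1.32
ee_pos: [0.3237, -0.342, 0.3027]
tool_rot: [2.64, 1.703, -0.001]
ft_force: [-0.2, -0.5, 1.3]
grip_width: 0.0021
gripper_force: 0.0
```

Emit:
send_rows([
  {"dx":0.88,"dy":0.11,"dz":0.3,"wx":0,"wy":0,"wz":-0.53,"jaw":-1},
  {"dx":0.88,"dy":0.11,"dz":0.3,"wx":0,"wy":0,"wz":-0.53,"jaw":-1},
  {"dx":0.88,"dy":0.11,"dz":0.3,"wx":0,"wy":0,"wz":-0.53,"jaw":-1},
])

```text
clock: 1.7
ee_pos: [0.3697, -0.2664, 0.2716]
tool_rot: [-2.378, -2.05, 0.001]
ft_force: [-0.9, -0.3, 0.6]
grip_width: 0.0004
gripper_force: 0.0
```

Emit:
send_rows([
  {"dx":0.82,"dy":0.35,"dz":0.5,"wx":0,"wy":0,"wz":-0.53,"jaw":-1},
  {"dx":0.82,"dy":0.35,"dz":0.5,"wx":0,"wy":0,"wz":-0.53,"jaw":-1},
  {"dx":0.82,"dy":0.35,"dz":0.5,"wx":0,"wy":0,"wz":-0.53,"jaw":-1},
])

```text
clock: 2.08
ee_pos: [0.4162, -0.1903, 0.2211]
tool_rot: [-2.071, -2.359, 0.002]
ft_force: [-0.8, -0.5, 0.8]
grip_width: 0.0005
gripper_force: 0.0
```

Emit:
send_rows([
  {"dx":0.69,"dy":0.56,"dz":0.2,"wx":0,"wy":0,"wz":-0.53,"jaw":-1},
  {"dx":0.69,"dy":0.56,"dz":0.2,"wx":0,"wy":0,"wz":-0.53,"jaw":-1},
  {"dx":0.69,"dy":0.56,"dz":0.2,"wx":0,"wy":0,"wz":-0.53,"jaw":-1},
  {"dx":0.69,"dy":0.56,"dz":0.2,"wx":0,"wy":0,"wz":-0.53,"jaw":-1},
])

```text
clock: 2.58
ee_pos: [0.4626, -0.1162, 0.2036]
tool_rot: [1.729, 2.621, -0.001]
ft_force: [-0.4, 0.4, -0.2]
grip_width: 0.0004
gripper_force: 0.0
```

```bash
python3 - <<'E'
from h import *
o=ctrl.get_obs(); print(o['clock'],o['ee_pos'],o['qpos'],o['grip_width'],o['ft_force'])
print(row([.461,-.114,.122],ori(114.1)).round(3))
cam('wrist','w1.png')
E
```

```text
2.575 [ 0.46264392 -0.11620805  0.20360097] [-3.16793785e-01 -2.42487517e-01  1.72265341e+00 -1.12540235e-03
  1.66026187e+00 -7.21178361e-01] 0.00041967341270385245 [-0.35792406  0.42712985 -0.22371473]
[ 0.028 -0.007  0.816  0.     0.003 -0.031]
```

View pics/w1.png

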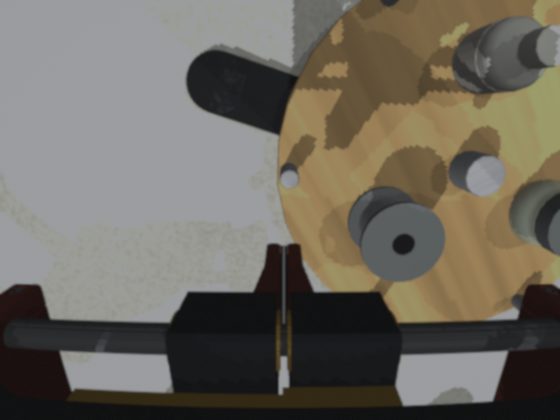

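The wrist view shows the peg at (290,178) just ahead of the shut fingertips at (285,245), with the reel at (402,243) well clear. I'll go down and advance almost to the peg.

Emit:
send_rows([
  {"dx":0.02,"dz":0.4,"wz":-0.03,"jaw":-1},
  {"dx":0.02,"dz":0.8,"wz":-0.03,"jaw":-1},
  {"dx":0.02,"dz":0.8,"wz":-0.03,"jaw":-1},
  {"dx":0.02,"dz":0.8,"wz":-0.03,"jaw":-1},
  {"dx":0.07,"dz":0.8,"wz":-0.03,"jaw":-1},
  {"dx":0.11,"dz":0.8,"wz":-0.03,"jaw":-1},
  {"dx":0.13,"dz":0.8,"wz":-0.03,"jaw":-1},
  {"dx":0.13,"dz":0.8,"wz":-0.03,"jaw":-1},
])

```text
$.deltas[0]: bad value
```

```bash
cat > arc.py <<'E'
from h import *; import sys
H=np.r_[.584,-.0265]; o=ctrl.get_obs(); P=o['ee_pos']; R0=Ro.from_rotvec(o['tool_rot'])
h=R0.inv().apply(np.r_[H-P[:2],0])[:2]; print(P,'h',h,o['ft_force'].__repr__())
for b in map(float,sys.argv[1:]):
    q=np.radians(b); R=np.array([[np.cos(q),-np.sin(q)],[np.sin(q),np.cos(q)]]); print(b,((h-R@h)*10).round(3),round(b/30,3))
E
python3 arc.py 2 4 6 8 10 12 14 16 18 20 22 24 26
```

```text
[ 0.46256417 -0.11611309  0.20356405] h [0.0345853  0.14690481] array([0.45395066, 0.18447916, 0.09510099])
2.0 [ 0.051 -0.011] 0.067
4.0 [ 0.103 -0.021] 0.133
6.0 [ 0.155 -0.028] 0.2
8.0 [ 0.208 -0.034] 0.267
10.0 [ 0.26  -0.038] 0.333
12.0 [ 0.313 -0.04 ] 0.4
14.0 [ 0.366 -0.04 ] 0.467
16.0 [ 0.418 -0.038] 0.533
18.0 [ 0.471 -0.035] 0.6
20.0 [ 0.523 -0.03 ] 0.667
22.0 [ 0.575 -0.023] 0.733
24.0 [ 0.627 -0.014] 0.8
26.0 [ 0.679 -0.003] 0.867
```

All keys are needed in every row.

Emit:
send_rows([
  {"dx":0.02,"dy":0,"dz":0.4,"wx":0,"wy":0,"wz":-0.03,"jaw":-1},
  {"dx":0.02,"dy":0,"dz":0.8,"wx":0,"wy":0,"wz":-0.03,"jaw":-1},
  {"dx":0.02,"dy":0,"dz":0.8,"wx":0,"wy":0,"wz":-0.03,"jaw":-1},
  {"dx":0.02,"dy":0,"dz":0.8,"wx":0,"wy":0,"wz":-0.03,"jaw":-1},
  {"dx":0.07,"dy":0,"dz":0.8,"wx":0,"wy":0,"wz":-0.03,"jaw":-1},
  {"dx":0.11,"dy":0,"dz":0.8,"wx":0,"wy":0,"wz":-0.03,"jaw":-1},
  {"dx":0.13,"dy":0,"dz":0.8,"wx":0,"wy":0,"wz":-0.03,"jaw":-1},
  {"dx":0.13,"dy":0,"dz":0.8,"wx":0,"wy":0,"wz":-0.03,"jaw":-1},
])

```text
clock: 3.62
ee_pos: [0.4577, -0.102, 0.1229]
tool_rot: [1.702, 2.64, 0.0]
ft_force: [0.3, 0.2, -0.1]
grip_width: 0.0005
gripper_force: 0.0
```

```bash
python3 arc.py 2 4 6 8 10 12 14 16 18 20 22 24 26; python3 -c "
from h import *
cam('wrist','w2.png')"
```

```text
[ 0.45765533 -0.10195756  0.12287506] h [0.01662245 0.14622077] array([ 0.26452301,  0.17000932, -0.1241465 ])
2.0 [ 0.051 -0.005] 0.067
4.0 [ 0.102 -0.008] 0.133
6.0 [ 0.154 -0.009] 0.2
8.0 [ 0.205 -0.009] 0.267
10.0 [ 0.256 -0.007] 0.333
12.0 [ 0.308 -0.003] 0.4
14.0 [0.359 0.003] 0.467
16.0 [0.409 0.011] 0.533
18.0 [0.46 0.02] 0.6
20.0 [0.51  0.031] 0.667
22.0 [0.56  0.044] 0.733
24.0 [0.609 0.059] 0.8
26.0 [0.658 0.075] 0.867
```

View pics/w2.png

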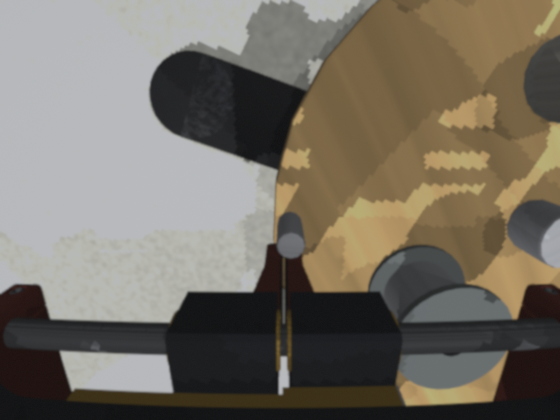

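The wrist view shows the fingertips touching or nearly touching the peg at (290,240), with everything else clear. I start the slow push along the arc, 24° in this call.

Emit:
send_rows([
  {"dx":0.025,"dy":-0.003,"dz":0,"wx":0,"wy":0,"wz":0.033,"jaw":-1},
  {"dx":0.051,"dy":-0.005,"dz":0,"wx":0,"wy":0,"wz":0.067,"jaw":-1},
  {"dx":0.077,"dy":-0.007,"dz":0,"wx":0,"wy":0,"wz":0.1,"jaw":-1},
  {"dx":0.102,"dy":-0.008,"dz":0,"wx":0,"wy":0,"wz":0.133,"jaw":-1},
  {"dx":0.128,"dy":-0.009,"dz":0,"wx":0,"wy":0,"wz":0.167,"jaw":-1},
  {"dx":0.154,"dy":-0.009,"dz":0,"wx":0,"wy":0,"wz":0.2,"jaw":-1},
  {"dx":0.205,"dy":-0.009,"dz":0,"wx":0,"wy":0,"wz":0.267,"jaw":-1},
  {"dx":0.256,"dy":-0.007,"dz":0,"wx":0,"wy":0,"wz":0.333,"jaw":-1},
  {"dx":0.308,"dy":-0.003,"dz":0,"wx":0,"wy":0,"wz":0.4,"jaw":-1},
  {"dx":0.359,"dy":0.003,"dz":0,"wx":0,"wy":0,"wz":0.467,"jaw":-1},
  {"dx":0.409,"dy":0.011,"dz":0,"wx":0,"wy":0,"wz":0.533,"jaw":-1},
  {"dx":0.46,"dy":0.02,"dz":0,"wx":0,"wy":0,"wz":0.6,"jaw":-1},
  {"dx":0.51,"dy":0.031,"dz":0,"wx":0,"wy":0,"wz":0.667,"jaw":-1},
  {"dx":0.56,"dy":0.044,"dz":0,"wx":0,"wy":0,"wz":0.733,"jaw":-1},
  {"dx":0.585,"dy":0.051,"dz":0,"wx":0,"wy":0,"wz":0.767,"jaw":-1},
  {"dx":0.609,"dy":0.059,"dz":0,"wx":0,"wy":0,"wz":0.8,"jaw":-1},
  {"dx":0.609,"dy":0.059,"dz":0,"wx":0,"wy":0,"wz":0.8,"jaw":-1},
])

```text
clock: 5.8
ee_pos: [0.4379, -0.044, 0.1226]
tool_rot: [-2.215, -2.228, -0.001]
ft_force: [-0.4, -0.8, 0.2]
grip_width: 0.0002
gripper_force: 0.0
```

```bash
python3 arc.py 2 4 6 8 10 12 14 16 18 20 22 24 26; python3 -c "
from h import *
c=cam('top'); a=c['frame'][165:300,225:355,::-1]; b=cam('wrist')['frame'][:,:,::-1]
w=np.zeros((420,800,3),np.uint8); w[:415,:400]=cv2.resize(a,(400,415),interpolation=2); w[:300,400:]=cv2.resize(b,(400,300))
cv2.imwrite('pics/c2.png',cv2.convertScaleAbs(w,alpha=1.5))"
```

```text
[ 0.43794125 -0.04399572  0.12257163] h [0.01661066 0.14616205] array([-0.44813135, -0.75605102,  0.21999047])
2.0 [ 0.051 -0.005] 0.067
4.0 [ 0.102 -0.008] 0.133
6.0 [ 0.154 -0.009] 0.2
8.0 [ 0.205 -0.009] 0.267
10.0 [ 0.256 -0.007] 0.333
12.0 [ 0.308 -0.003] 0.4
14.0 [0.359 0.003] 0.467
16.0 [0.409 0.011] 0.533
18.0 [0.46 0.02] 0.6
20.0 [0.51  0.031] 0.667
22.0 [0.56  0.044] 0.733
24.0 [0.609 0.059] 0.8
26.0 [0.658 0.075] 0.867
```

View pics/c2.png

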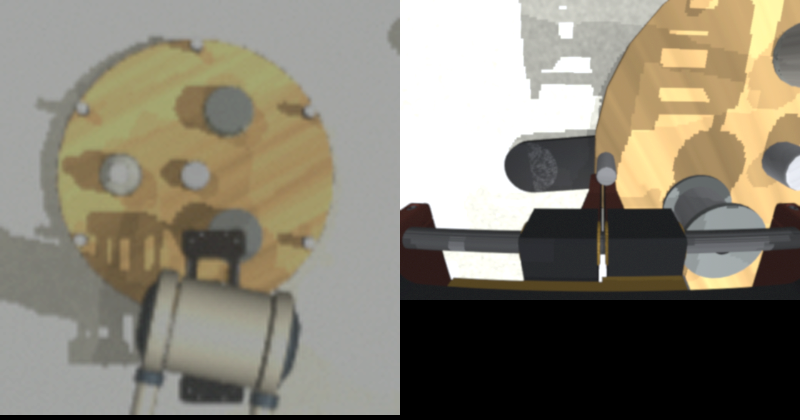

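The view shows the turntable turned with everything standing and the peg still against the fingertips at (606,175). I'll measure the turn from the visible pegs at crop (197,44), (311,112), (309,242), (80,240) and (82,107).

```bash
cat > ang.py <<'E'
from h import *
def pol(c,p,z,H=np.array([.584,-.0265])):
    d=back(c,(p[0]*130/400+225,p[1]*135/415+165),z)[:2]-H; return np.hypot(*d).round(4),np.degrees(np.arctan2(d[1],d[0])).round(1)
E
python3 -c "
from ang import *
c=read_camera('top')
for p in ((197,44),(311,112),(309,242),(80,240),(82,107)): a=pol(c,p,.065); print(a,(a[1]-24.1+30)%60-30)"
```

```text
(np.float64(0.1446), np.float64(0.2)) -23.900000000000002
(np.float64(0.1448), np.float64(-60.3)) -24.400000000000006
(np.float64(0.1439), np.float64(-119.3)) -23.400000000000006
(np.float64(0.1443), np.float64(120.4)) -23.69999999999999
(np.float64(0.1451), np.float64(59.9)) -24.200000000000003
```

The turn so far is 23.9°, so 29.3° remain. I push 27° more, slowing towards the end.

Emit:
send_rows([
  {"dx":0.025,"dy":-0.003,"dz":0,"wx":0,"wy":0,"wz":0.033,"jaw":-1},
  {"dx":0.051,"dy":-0.005,"dz":0,"wx":0,"wy":0,"wz":0.067,"jaw":-1},
  {"dx":0.077,"dy":-0.007,"dz":0,"wx":0,"wy":0,"wz":0.1,"jaw":-1},
  {"dx":0.102,"dy":-0.008,"dz":0,"wx":0,"wy":0,"wz":0.133,"jaw":-1},
  {"dx":0.154,"dy":-0.009,"dz":0,"wx":0,"wy":0,"wz":0.2,"jaw":-1},
  {"dx":0.205,"dy":-0.009,"dz":0,"wx":0,"wy":0,"wz":0.267,"jaw":-1},
  {"dx":0.256,"dy":-0.007,"dz":0,"wx":0,"wy":0,"wz":0.333,"jaw":-1},
  {"dx":0.308,"dy":-0.003,"dz":0,"wx":0,"wy":0,"wz":0.4,"jaw":-1},
  {"dx":0.359,"dy":0.003,"dz":0,"wx":0,"wy":0,"wz":0.467,"jaw":-1},
  {"dx":0.409,"dy":0.011,"dz":0,"wx":0,"wy":0,"wz":0.533,"jaw":-1},
  {"dx":0.46,"dy":0.02,"dz":0,"wx":0,"wy":0,"wz":0.6,"jaw":-1},
  {"dx":0.51,"dy":0.031,"dz":0,"wx":0,"wy":0,"wz":0.667,"jaw":-1},
  {"dx":0.56,"dy":0.044,"dz":0,"wx":0,"wy":0,"wz":0.733,"jaw":-1},
  {"dx":0.585,"dy":0.051,"dz":0,"wx":0,"wy":0,"wz":0.767,"jaw":-1},
  {"dx":0.609,"dy":0.059,"dz":0,"wx":0,"wy":0,"wz":0.8,"jaw":-1},
  {"dx":0.634,"dy":0.067,"dz":0,"wx":0,"wy":0,"wz":0.833,"jaw":-1},
  {"dx":0.658,"dy":0.075,"dz":0,"wx":0,"wy":0,"wz":0.867,"jaw":-1},
  {"dx":0.682,"dy":0.084,"dz":0,"wx":0,"wy":0,"wz":0.9,"jaw":-1},
  {"dx":0.682,"dy":0.084,"dz":0,"wx":0,"wy":0,"wz":0.9,"jaw":-1},
])

```text
clock: 8.32
ee_pos: [0.4462, 0.0242, 0.1228]
tool_rot: [2.674, 1.649, 0.001]
ft_force: [-0.0, 0.4, -0.7]
grip_width: 0.0006
gripper_force: 0.0
```

```bash
python3 arc.py 0.5 1 1.5 2 2.5 3 3.5 4; python3 -c "
from h import *
c=cam('top'); a=c['frame'][165:300,225:355,::-1]; b=cam('wrist')['frame'][:,:,::-1]
w=np.zeros((420,800,3),np.uint8); w[:415,:400]=cv2.resize(a,(400,415),interpolation=2); w[:300,400:]=cv2.resize(b,(400,300))
cv2.imwrite('pics/c3.png',cv2.convertScaleAbs(w,alpha=1.5))"
```

```text
[0.44616825 0.02423295 0.1227686 ] h [0.01651458 0.14594069] array([-0.02184988,  0.38372371, -0.74886968])
0.5 [ 0.013 -0.001] 0.017
1.0 [ 0.025 -0.003] 0.033
1.5 [ 0.038 -0.004] 0.05
2.0 [ 0.051 -0.005] 0.067
2.5 [ 0.064 -0.006] 0.083
3.0 [ 0.077 -0.007] 0.1
3.5 [ 0.089 -0.007] 0.117
4.0 [ 0.102 -0.008] 0.133
```

View pics/c3.png

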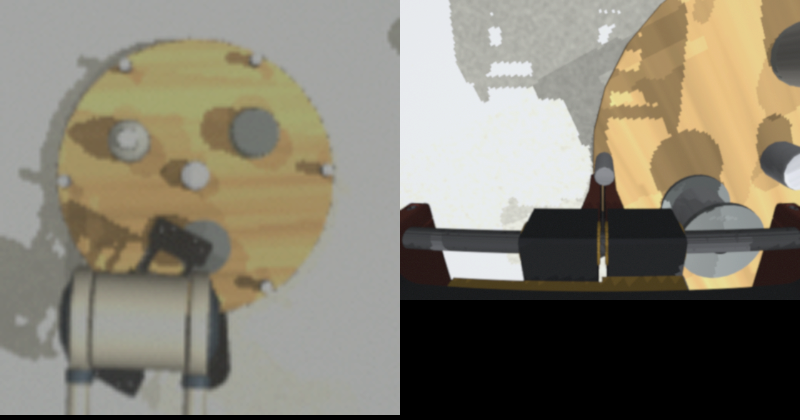

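All things stand. The wrist covers the reel from above, so I measure from the pegs at crop (125,64), (256,60), (328,170), (267,287) and (64,181).

```bash
python3 -c "
from ang import *
c=read_camera('top')
for p in ((125,64),(256,60),(328,170),(267,287),(64,181)): a=pol(c,p,.065); print(a,(a[1]-24.1+30)%60-30-60*0)"
```

```text
(np.float64(0.1447), np.float64(33.2)) 9.100000000000001
(np.float64(0.1434), np.float64(-26.8)) 9.099999999999994
(np.float64(0.1454), np.float64(-86.6)) 9.300000000000011
(np.float64(0.1447), np.float64(-146.2)) 9.700000000000017
(np.float64(0.1437), np.float64(93.6)) 9.5
```

Turned 50.7°, so 2.5° remain. I push that slowly, then back straight off the peg and lift clear for a full look.

Emit:
send_rows([
  {"dx":0.013,"dy":-0.001,"dz":0,"wx":0,"wy":0,"wz":0.017,"jaw":-1},
  {"dx":0.025,"dy":-0.003,"dz":0,"wx":0,"wy":0,"wz":0.033,"jaw":-1},
  {"dx":0.038,"dy":-0.004,"dz":0,"wx":0,"wy":0,"wz":0.05,"jaw":-1},
  {"dx":0.051,"dy":-0.005,"dz":0,"wx":0,"wy":0,"wz":0.067,"jaw":-1},
  {"dx":0.058,"dy":-0.006,"dz":0,"wx":0,"wy":0,"wz":0.075,"jaw":-1},
  {"dx":0.064,"dy":-0.006,"dz":0,"wx":0,"wy":0,"wz":0.083,"jaw":-1},
  {"dx":0.064,"dy":-0.006,"dz":0,"wx":0,"wy":0,"wz":0.083,"jaw":-1},
  {"dx":0.0,"dy":-0.05,"dz":0,"wx":0,"wy":0,"wz":0.083,"jaw":-1},
  {"dx":-0.1,"dy":-0.1,"dz":0,"wx":0,"wy":0,"wz":0.083,"jaw":-1},
  {"dx":-0.1,"dy":-0.1,"dz":-0.5,"wx":0,"wy":0,"wz":0.083,"jaw":-1},
  {"dx":-0.1,"dy":-0.1,"dz":-0.8,"wx":0,"wy":0,"wz":0.083,"jaw":-1},
  {"dx":-0.1,"dy":-0.6,"dz":-0.8,"wx":0,"wy":0,"wz":0.083,"jaw":-1},
  {"dx":-0.1,"dy":-0.8,"dz":-0.8,"wx":0,"wy":0,"wz":0.083,"jaw":-1},
  {"dx":-0.1,"dy":-0.8,"dz":-0.8,"wx":0,"wy":0,"wz":0.083,"jaw":-1},
])

```text
clock: 10.22
ee_pos: [0.3691, 0.051, 0.2029]
tool_rot: [2.708, 1.592, 0.002]
ft_force: [-0.5, 0.3, -0.2]
grip_width: 0.0003
gripper_force: 0.0
```

```bash
python3 -c "
from h import *
print(ctrl.get_obs()['ee_pos'])
c=cam('top'); a=c['frame'][165:300,225:355,::-1]; b=cam('scene')['frame'][130:280,200:400,::-1]
w=np.zeros((420,800,3),np.uint8); w[:415,:400]=cv2.resize(a,(400,415),interpolation=2); w[:300,400:]=cv2.resize(b,(400,300),interpolation=2)
cv2.imwrite('pics/c4.png',cv2.convertScaleAbs(w,alpha=1.5))"
```

```text
[0.36906543 0.05103513 0.20286034]
```

View pics/c4.png

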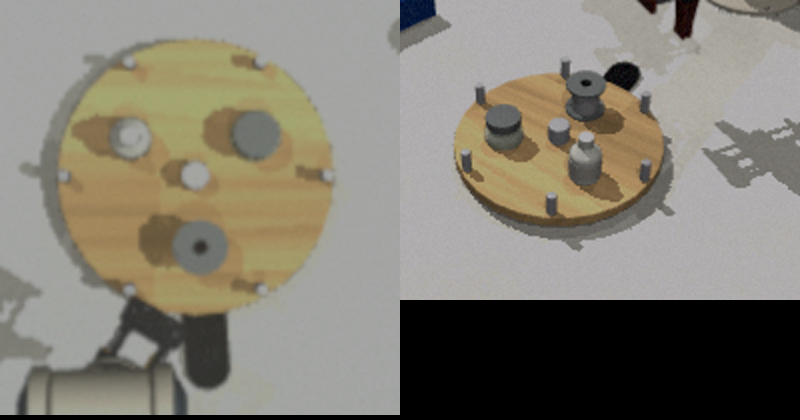

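The reel now stands behind the tongue, its hole at crop (201,247), and the tongue axis runs through (207,389). All three things are standing. I'll measure this exactly.

```bash
python3 -c "
from ang import *
c=read_camera('top')
for p in ((129,62),(262,62),(328,175),(64,176),(262,289),(130,289)): a=pol(c,p,.065); print(a,(a[1]-24.1+30)%60-30)
print('spool',pol(c,(201,247),.08),pol(c,(200,247),.08),'jar',pol(c,(257,135),.075),'bottle',pol(c,(131,137),.105))
g=c['frame'].mean(2); s=g[225:260,275:305].copy(); k=cv2.GaussianBlur(s,(3,3),0); y,x=np.unravel_index(k[10:,5:25].argmin(),k[10:,5:25].shape)
u=np.array([x+5+275,y+10+225]); w=np.clip(95-g[u[1]-2:u[1]+3,u[0]-2:u[0]+3],0,None); Y,X=np.mgrid[u[1]-2:u[1]+3,u[0]-2:u[0]+3]
v=((X*w).sum()/w.sum(),(Y*w).sum()/w.sum()); d=back(c,v,.08)[:2]-[.584,-.0265]; print(u,v,np.degrees(np.arctan2(d[1],d[0])))
"
```

```text
(np.float64(0.1443), np.float64(31.3)) 7.200000000000003
(np.float64(0.1447), np.float64(-29.5)) 6.399999999999999
(np.float64(0.1453), np.float64(-88.8)) 7.099999999999994
(np.float64(0.1436), np.float64(91.4)) 7.300000000000011
(np.float64(0.1437), np.float64(-148.5)) 7.400000000000006
(np.float64(0.1429), np.float64(151.3)) 7.200000000000017
spool (np.float64(0.0783), np.float64(-174.4)) (np.float64(0.0782), np.float64(-175.2)) jar (np.float64(0.0802), np.float64(-56.0)) bottle (np.float64(0.0796), np.float64(61.1))
[290 245] (np.float64(289.8806536329151), np.float64(245.0014590020426)) -175.45576449012873
```

The reel is at about −175° against the tongue's −175.6°, within 1° (about 1 mm). The robot is clear and the table has stopped, so I hand the job in.

```bash
python3 -c "
from h import *
print(workorder.finish_job())"
```

```text
the job is handed in; nothing more can be done
None
```

The turntable was turned about 53° clockwise by gently pushing one peg, and the reel of solder now stands at the front, within about 1° of the tongue's centre line; everything on it is still standing, the arm is clear, and the job is handed in.

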